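# Stack the spacer and the connector adapter on the harness tester's guide pins

### The arm

A 6-joint arm with a two-finger parallel gripper is mounted at the origin on the work surface. World frame = base frame: x ahead of the robot, y to its left, z up, the work surface at z = 0. Lengths are in m, angles in rad, forces in N, time in s.
With the tool pointing down it reaches from about 0.3 to 0.775 m from the base axis. Payload 14.6 kg.
Tool frame: the origin (TCP) lies at the very end of the fingers, on their centre line; the grasp point (between the pads) lies 19 mm behind it (ctrl.grasp_offset is the distance from the TCP to the grasp point, in m); z points along the fingers, y is the line along which they close (so a half turn about z gives the same grasp; the last joint's range is limited). The gripper opens to 94 mm and grips with 3 to 60 N. Pads are 16 mm wide; open, the fingers measure 119 mm over their backs; the gripper's body (75 mm by 177 mm) begins 78 mm behind the grasp point.
Start: joints at [1.238, 0.3, 1.521, -0, 1.321, -0.067], TCP at [0.144, 0.531, 0.205] pointing down, gripper open.
Joint ranges: [-3.03, 3.03], [-0.79, 2.21], [0.23, 2.52], [-1.04, 4.18], [0, 3.07], [-2.55, 2.55]. Speed limits (rad/s): [2.22, 2.22, 2.57, 3.14, 3.14, 3.14].

### API

Orientations are given as a rotation vector (axis times angle).
In Python, from bench import status, viewer, job, ctrl gives the robot as it stands.
- The arm moves only by the tool arm_command, never from a script. Its argument "series" is a list of rows, each an object with "travel": the shift along the world's x, y, z in cm, a list of three; "roll": the turn about the world's z in rad; "gripper": the finger opening in cm, from 0 to 9.4. A call has 1 to 20 rows; each row is the pose to reach, as a shift and turn from the pose commanded when the call began; what a row does not reach only later rows make up. A row lasts 1/8 s, in which the tool goes at most 62.5 mm and 10.7 degrees, less where a joint would pass 70% of its speed; a pose out of reach is approached as far as the arm can. A call with a gripper value outside its range is refused whole. The fingers move at their own pace and stop on an object; "force" is the grip in N (left out, the last holds). Time passes only in rows, so rows that repeat a pose let the fingers close. It gives the time, the measured TCP pose, the force, the opening and the grip force at its end, in the units of the state.
- status.read_state(): the state, without advancing time (a new reading comes with each control period).
- viewer.capture(name): name is "scene" or "top" or "wrist"; returns a dict with "img" (384x512x3 uint8, blue, green, red), "mtx" (3x3 intrinsics, pixels), "dist" ([k1, k2, p1, p2, k3] as OpenCV has them; the pictures are not rectified), "xyz" and "rotation" of the camera in the world; the wrist camera has in their place "tool_from_camera" (4x4, takes a point from camera to tool coordinates, whose origin is the TCP and whose axes are the flange's). Camera axes: x right, y up, looking along -z (the intrinsics and any distortion apply to the point x, -y, -z); pixel columns grow to the right and rows downward; lengths in m; the calibration is good to about 2 mm. A picture is of the moment at which its call begins: read the wrist's pose just before it. There is no depth.
- job.sign_off(): hands the job in; it is judged then, once.
The state is a dict: "time": time; "joint_pos": joint angles; "dq": joint speeds; "joint_torque": joint torques, N m; "eef_pos": TCP position; "tcp_rot": TCP orientation; "ft_force": force on the tool from outside, world axes, zero at the start; "wrist_torque": the same for the moment, N m; "gripper_width": finger opening in m; "finger_force": force on a finger pad.
Only numpy, scipy, OpenCV 4.12 (cv2) and the standard library are available. Lean on these libraries where they do the work, as an engineer would, in place of code of your own. Each camera call takes 0.05 s, during which the arm holds its last target. There are 200 camera calls.

### The job

Set up the sloping test fixture: thread the plain flat spacer over its two guide pins and let go of it when it lies home on the raised bar, then thread the adapter plate over the same pins, connector uppermost, so that it lies flat on the spacer. Leave both fully home and released, and do not disturb the tape roll, the mouse or the parts bin.

Things in the scene. Friction and masses are not known exactly. Their poses are not given: they have to be found in the camera images.
- seat (a point): Middle of the top of the raised bar on the fixture's sloping deck, midway between the two guide pins, about 86 mm above the table. z: square to the deck, along the pins, 24 degrees off vertical, leaning to the deck's low side (roughly towards the robot); x: up the slope; y: level. Aluminium bar 110 mm (x) by 28 mm (y), its top 16 mm above the grey deck, which is 170 mm (x) by 130 mm (y).
- pin_low (a point): Tip of the lower steel guide pin, 38 mm down the slope from the seat (seat x = -38 mm, y = 0) and 32 mm above it along the seat's z. Axes as the seat's. Pin: 8 mm diameter up to 20 mm above the seat, then tapering to 3 mm at the tip.
- pin_high (a point): Tip of the upper guide pin, the same as the lower one, 38 mm up the slope from the seat (seat x = +38 mm, y = 0), 32 mm above it along the seat's z.
- fixture: The tilted test fixture, fixed to the table: base plate 180 mm (x) by 130 mm (y), with the deck sloping up from its front (-x, nearer the robot) to its rear (+x, about 106 mm high). Origin at the centre of its underside; upright, yaw varies by some 23 degrees.
- spacer_mid (a point): Centre of the loose spacer, a plain grey plastic plate 110 mm (x) by 44 mm (y) by 10 mm thick (z), about 70 g, with two 12 mm holes at x = -38 and +38 mm, y = 0. It starts flat on a rest, its x along the rest, overhanging it 8 mm on each long side (grip the long edges). Either end may go up the slope, either face up. Home: underside on the bar, this point 5 mm above the seat.
- adapter_mid (a point): Middle of the loose adapter, 14 mm above its underside: aluminium plate 110 mm (x) by 44 mm (y) by 6 mm, two 12 mm holes at x = -38 and +38 mm, y = 0; on it a black connector block 44 mm (x) by 24 mm (y) by 22 mm high, to grip (or the long edges). z out of the connector. 120 g. Starts flat on the other rest, connector up. Either end up the slope. Home: this point 24 mm above the seat.
- rest_a: Wooden rest under the spacer, fixed: 100 mm (x) by 28 mm (y) by 20 mm high; origin at the centre of its underside.
- rest_b: Wooden rest under the adapter, fixed, same size; origin at the centre of its underside.
- tape: Roll of tan tape lying flat, 90 mm outside diameter, 36 mm high, origin at the centre of its underside; bystander.
- mouse: Black computer mouse, 100 by 58 by 33 mm, origin at the centre of its underside; bystander.
- bin: Small grey open parts bin with black connectors, 80 mm (x) by 140 mm (y) by 60 mm high, origin at the centre of its underside; bystander.
Things that resemble listed ones, but are neither listed nor needed, are in the scene too. Of the things that look like the fixture, take the one that is farthest from the robot's base at the start. There is more than one size of the part that bears spacer_mid; the job needs the smaller.

How it is judged:
By the outcome, as a careful person would: the job done as asked, in the order asked, and still so for the second after the job is handed in, with the robot touching nothing.
It also fails if it takes over 64 s, if anything falls off the work surface, if the arm or the gripper's body presses on something with over 40 N, if the wrist force passes 120 N, or if a joint passes its speed limit or range.

## Working session

There is one attempt and no reset: what is moved stays moved. The work goes in short steps, Python scripts to look and compute and a tool call to move; the robot and the scene stay as the last step left them, time stands still between calls to the robot, and variables do not carry over. Pictures are saved under pics/ and viewed, at most 10 in all, crops included, and the job is handed in when it is done.

Besides the shell and the picture viewer there is one more tool, called after ">>>" as name(argument=value, ...) on one line, values as JSON. arm_command: Moves the arm, as the interface text tells. Its arguments: {"type":"object","properties":{"series":{"type":"array"},"force":{"type":"number"}},"required":["series"]}

```bash
ls; mkdir -p pics; python3 - <<'E'
from bench import status, viewer, job, ctrl
import cv2,pickle
d={}
for n in ("scene","top"):
    c=viewer.capture(n); d[n]=c; cv2.imwrite(f"pics/{n}0.png",c["img"]); print(n,c["xyz"],c["rotation"],c["mtx"],c["dist"])
pickle.dump(d,open("d0.pkl","wb"))
import numpy as np
print(status.read_state(),ctrl.grasp_offset)
import numpy as np
cv2.imwrite("pics/both0.png",cv2.resize(np.vstack([d["scene"]["img"],d["top"]["img"]]),None,fx=.78,fy=.78) )
E
```

```text
pics
scene [ 1.36481239 -0.81736309  0.97493779] [0.86844473 0.36950393 0.7561852 ] [[414.5402511    0.         248.5760641 ]
 [  0.         414.5402511  191.98450168]
 [  0.           0.           1.        ]] [-0.02068148  0.          0.          0.          0.        ]
top [ 0.28167772 -0.04314804  1.42006549] [ 0.14215848 -0.15181683 -1.54912079] [[415.19775894   0.         252.98645831]
 [  0.         415.19775894 191.19363258]
 [  0.           0.           1.        ]] [-0.04392168  0.          0.          0.          0.        ]
{'time': 0.1, 'joint_pos': array([ 1.23841355e+00,  3.00416842e-01,  1.52147519e+00,  1.40794654e-05,
        1.32068049e+00, -6.65830527e-02]), 'dq': array([ 7.66495007e-05,  4.16569530e-04, -1.65826032e-03, -9.50992254e-04,
       -1.82396182e-03, -6.53581503e-04]), 'joint_torque': array([ 2.78650259e-03, -5.32647836e+01, -3.53275251e+01,  7.09940423e-02,
        2.36491696e-02, -9.60159286e-05]), 'eef_pos': array([0.1443954 , 0.53048708, 0.20496088]), 'tcp_rot': array([-4.16267150e-01, -3.11368268e+00,  1.50431753e-03]), 'ft_force': array([-0.06944569,  0.48023472, -0.78002195]), 'wrist_torque': array([-0.01136782,  0.04999098,  0.04325846]), 'finger_force': 0.0, 'gripper_width': 0.09395599293974459} 0.0188
```

```bash
python3 -c "
import cv2
for n in('scene','top'): cv2.imwrite(f'pics/{n}0b.png',cv2.resize(cv2.imread(f'pics/{n}0.png'),(768,576),interpolation=cv2.INTER_CUBIC))"
```

```text
(no output)
```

View pics/scene0b.png

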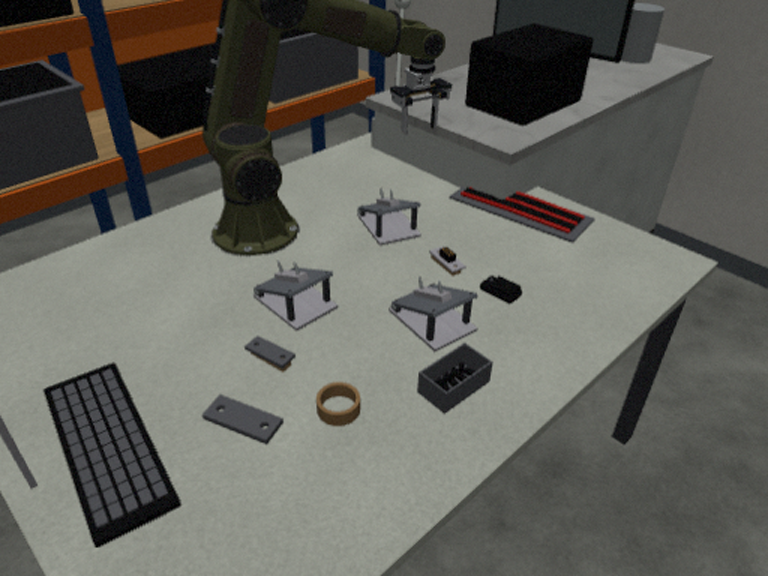

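View pics/top0b.png

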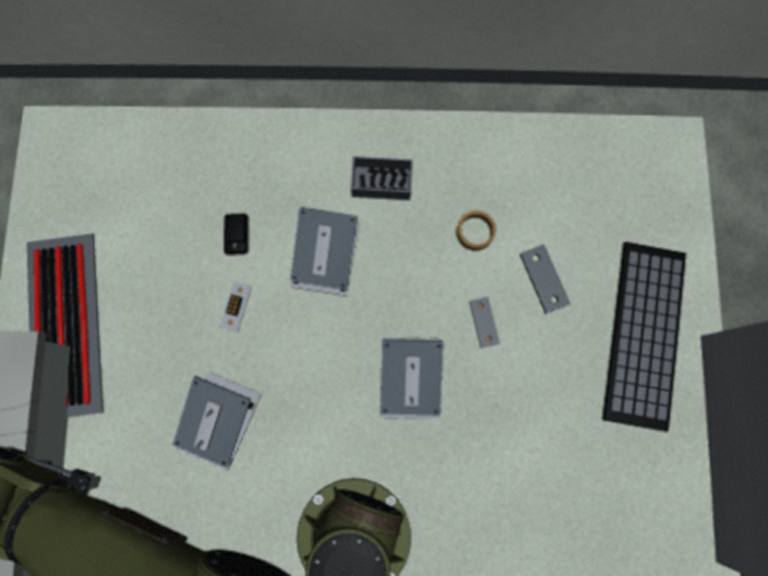

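The scene and top views show these possible mix-ups (pixels in the 768-wide top view):
- **Fixtures:** (325,250), (411,378) and (217,420), with the robot base at about (353,530). The farthest is (325,250).
- **Spacers:** (484,322) is the smaller and sits on wood. (545,278) is the larger one and lies on the table.
- **Adapter:** only (235,307). The mouse is at (235,234), the tape at (476,230) and the bin at (382,178).

I'll measure these and check the choice in one crop.

```bash
cat > h.py <<'E'
import numpy as np, cv2
from scipy.spatial.transform import Rotation as R
def cam(c, st=None):
    "returns (pos, Rot camera->world)"
    if "tool_from_camera" in c:
        T=np.array(c["tool_from_camera"]); Rt=R.from_rotvec(st["tcp_rot"]).as_matrix()
        return Rt@T[:3,3]+st["eef_pos"], Rt@T[:3,:3]
    return np.array(c["xyz"]), R.from_rotvec(c["rotation"]).as_matrix()
def ray(c,uv,st=None):
    p,M=cam(c,st); n=cv2.undistortPoints(np.array(uv,float).reshape(-1,1,2),c["mtx"],c["dist"]).reshape(-1,2)
    return p,np.c_[n[:,0],-n[:,1],-np.ones(len(n))]@M.T
def onz(c,uv,z,st=None):
    p,d=ray(c,uv,st); return p+d*((z-p[2])/d[:,2])[:,None]
def tri(rays):
    A=np.zeros((3,3));b=np.zeros(3)
    for p,d in rays:
        d=d/np.linalg.norm(d);P=np.eye(3)-np.outer(d,d);A+=P;b+=P@p
    return np.linalg.solve(A,b)
def proj(c,X,st=None):
    p,M=cam(c,st); q=(np.atleast_2d(X)-p)@M; q=q*[1,-1,-1]
    return cv2.projectPoints(q,np.zeros(3),np.zeros(3),c["mtx"],np.array(c["dist"]))[0].reshape(-1,2)
E
python3 - <<'E'
from h import *; import pickle
d=pickle.load(open("d0.pkl","rb")); t=d["top"]; im=t["img"]
f=lambda u,v,z: onz(t,[[u/1.5,v/1.5]],z)[0].round(3)
for n,u,v,z in [("sp",484,322,.03),("spL",545,278,.01),("ad",235,307,.026),("fix",325,250,.086),("fix2",411,378,.086),("fix3",217,420,.086),("tape",476,230,.036),("mouse",235,234,.033),("bin",382,178,.06)]:
    X=f(u,v,z);print(n,X,np.hypot(*X[:2]).round(3))
# orange/wood in spacer holes and gray contours
def crop(u,v): return cv2.resize(im[int(v/1.5)-33:int(v/1.5)+33,int(u/1.5)-33:int(u/1.5)+33],(396,396),interpolation=cv2.INTER_CUBIC)
m=np.hstack([crop(325,250),crop(500,310)]); cv2.imwrite("pics/crop1.png",m)
E
```

```text
sp [ 0.469 -0.286  0.03 ] 0.549
spL [ 0.577 -0.434  0.01 ] 0.722
ad [0.494 0.277 0.026] 0.566
fix [0.615 0.072 0.086] 0.619
fix2 [ 0.339 -0.119  0.086] 0.359
fix3 [0.244 0.287 0.086] 0.377
tape [ 0.682 -0.27   0.036] 0.734
mouse [0.663 0.286 0.033] 0.722
bin [ 0.795 -0.051  0.06 ] 0.797
```

View pics/crop1.png

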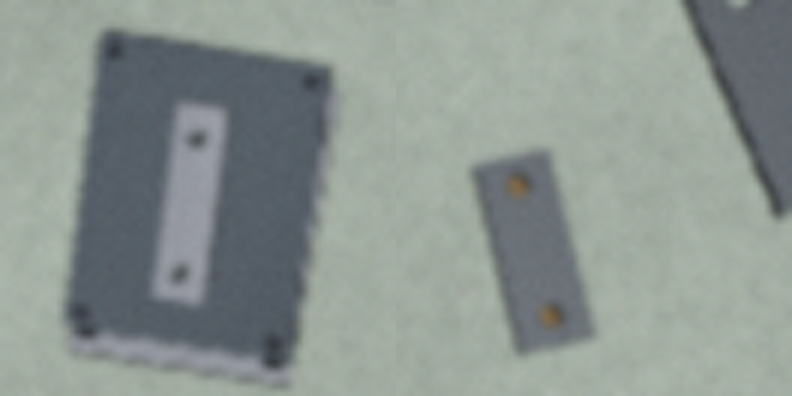

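The crop shows the chosen fixture with its pins at (196,138) and (180,272). It also shows the small spacer with wood-coloured holes at (518,186) and (552,316).

```bash
python3 - <<'E'
from h import *; import pickle
from bench import status,viewer
d=pickle.load(open("d0.pkl","rb")); t=d["top"]
def c2(u,v,cu,cv): return [[u/6-.5+int(cu/1.5)-33, v/6-.5+int(cv/1.5)-33]]
def pair(n,a,b,z,cu,cv,z2=None):
    A=onz(t,c2(*a,cu,cv),z)[0];B=onz(t,c2(*b,cu,cv),z2 or z)[0];print(n,A,B,(A+B)/2,"d",np.linalg.norm((A-B)[:2]),"yaw",np.arctan2(*(A-B)[[1,0]]))
pair("sp",(122,186),(156,316),.03,500,310)
pair("pins",(196,138),(180,272),.131,325,250,.100)
pair("bar",(204,104),(178,302),.086+.022,325,250,.086-.022)
st=status.read_state(); c=viewer.capture("wrist"); print(c["tool_from_camera"],c["mtx"],c["dist"])
print(R.from_rotvec(st["tcp_rot"]).as_matrix())
E
```

```text
sp [ 0.5070738  -0.27734574  0.03      ] [ 0.43354694 -0.29550164  0.03      ] [ 0.47031037 -0.28642369  0.03      ] d 0.07573529775128579 yaw 0.24208606552161238
pins [0.64105925 0.0742055  0.131     ] [0.57432654 0.0831919  0.1       ] [0.6076929 0.0786987 0.1155   ] d 0.0673350565814016 yaw -0.13385743894360932
bar [0.66677864 0.07257611 0.108     ] [0.56521171 0.08716204 0.064     ] [0.61599518 0.07986907 0.086     ] d 0.10260891593503745 yaw -0.14263381285863547
[[-6.27818317e-04  9.65493955e-01  2.60424707e-01  7.54852645e-02]
 [ 9.99999732e-01  7.04159249e-04 -1.99840292e-04  1.30661881e-03]
 [-3.76325060e-04  2.60424512e-01 -9.65494139e-01 -1.79763324e-01]
 [ 0.00000000e+00  0.00000000e+00  0.00000000e+00  1.00000000e+00]] [[312.54928048   0.         255.89242807]
 [  0.         312.54928048 194.27264226]
 [  0.           0.           1.        ]] [-0.05720353  0.          0.          0.          0.        ]
[[-9.64881806e-01  2.62684202e-01 -3.32624680e-04]
 [ 2.62684401e-01  9.64881369e-01 -9.21793873e-04]
 [ 7.88026688e-05 -9.76797452e-04 -9.99999520e-01]]
```

>>> arm_command(series=[{"travel": [35,-25.4,-3],"roll": 0,"gripper": 9.4},{"travel": [35,-25.4,-3],"roll": 0,"gripper": 9.4},{"travel": [35,-25.4,-3],"roll": 0,"gripper": 9.4},{"travel": [35,-25.4,-3],"roll": 0,"gripper": 9.4},{"travel": [35,-25.4,-3],"roll": 0,"gripper": 9.4},{"travel": [35,-25.4,-3],"roll": 0,"gripper": 9.4},{"travel": [35,-25.4,-3],"roll": 0,"gripper": 9.4},{"travel": [35,-25.4,-3],"roll": 0,"gripper": 9.4},{"travel": [35,-25.4,-3],"roll": 0,"gripper": 9.4},{"travel": [35,-25.4,-3],"roll": 0,"gripper": 9.4}])

```text
time: 1.4
eef_pos: [0.4937, 0.2776, 0.1756]
tcp_rot: [0.414, 3.114, 0.0]
ft_force: [-0.1, 0.2, -0.3]
gripper_width: 0.0939
finger_force: 0.0
```

```bash
cat > snap.py <<'E'
import sys,pickle
from h import *
from bench import status,viewer
n=sys.argv[1]; cn=sys.argv[2] if len(sys.argv)>2 else "wrist"
st=status.read_state(); c=viewer.capture(cn); pickle.dump((st,c),open(n+".pkl","wb")); cv2.imwrite(f"pics/{n}.png",c["img"])
M=R.from_rotvec(st["tcp_rot"]).as_matrix(); print(st["time"],st["eef_pos"].round(4),"yawx",np.arctan2(M[1,0],M[0,0]).round(4),st["gripper_width"],st["ft_force"].round(1))
E
python3 snap.py ad1
```

```text
1.4 [0.4937 0.2776 0.1756] yawx 2.8773 0.09390449291881046 [-0.1  0.2 -0.3]
```

>>> arm_command(series=[{"travel": [11.5,-20,3],"roll": 0.12},{"travel": [11.5,-20,3],"roll": 0.12},{"travel": [11.5,-20,3],"roll": 0.12},{"travel": [11.5,-20,3],"roll": 0.12},{"travel": [11.5,-20,3],"roll": 0.12},{"travel": [11.5,-20,3],"roll": 0.12}])

```text
invalid input at $.series[0]: expected keys travel, roll, gripper
```

```bash
python3 snap.py fx1
```

```text
1.45 [0.4937 0.2776 0.1757] yawx 2.8774 0.09444697286720447 [ 0.5 -0.1  0. ]
```

>>> arm_command(series=[{"travel": [-13.7,-36.5,-6],"roll": 0.38},{"travel": [-13.7,-36.5,-6],"roll": 0.38},{"travel": [-13.7,-36.5,-6],"roll": 0.38},{"travel": [-13.7,-36.5,-6],"roll": 0.38},{"travel": [-13.7,-36.5,-6],"roll": 0.38},{"travel": [-13.7,-36.5,-6],"roll": 0.38},{"travel": [-13.7,-36.5,-6],"roll": 0.38},{"travel": [-13.7,-36.5,-6],"roll": 0.38},{"travel": [-13.7,-36.5,-6],"roll": 0.38}])

```text
invalid input at $.series[0]: expected keys travel, roll, gripper
```

```bash
python3 snap.py sp1; python3 -c "
import cv2,numpy as np
a=[cv2.imread(f'pics/{n}.png') for n in('ad1','fx1','sp1')]
a.append(a[0]*0); m=np.vstack([np.hstack(a[:2]),np.hstack(a[2:])]); cv2.imwrite('pics/m1.png',cv2.resize(m,(800,600),interpolation=cv2.INTER_AREA))"
```

```text
1.5 [0.4938 0.2775 0.1757] yawx 2.8773 0.09396140143368642 [ 0.3 -0.6 -0.4]
```

View pics/m1.png

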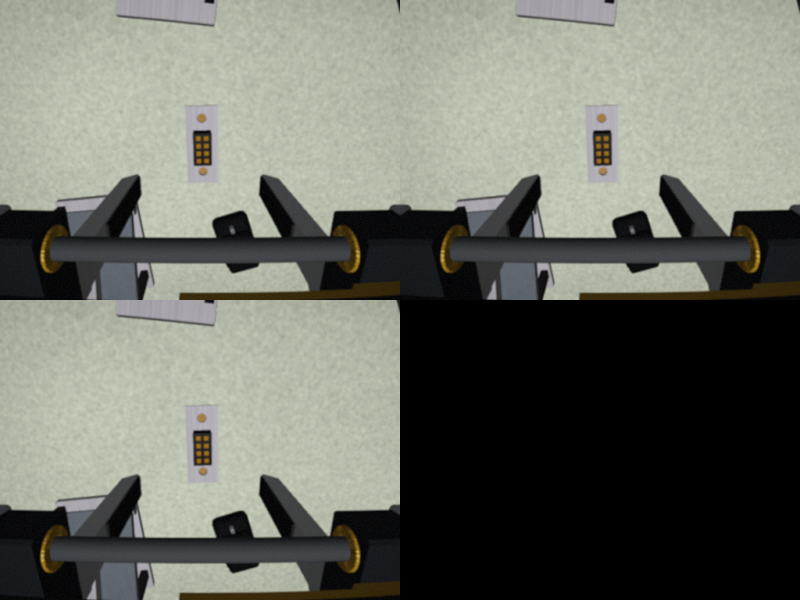

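The montage shows only the adapter, three times, because the two moves were refused for a missing gripper key. The adapter holes are at (201,118) and (203,171) in it. I'll redo those two moves.

>>> arm_command(series=[{"travel": [11.5,-20,3],"roll": 0.12,"gripper": 9.4},{"travel": [11.5,-20,3],"roll": 0.12,"gripper": 9.4},{"travel": [11.5,-20,3],"roll": 0.12,"gripper": 9.4},{"travel": [11.5,-20,3],"roll": 0.12,"gripper": 9.4},{"travel": [11.5,-20,3],"roll": 0.12,"gripper": 9.4},{"travel": [11.5,-20,3],"roll": 0.12,"gripper": 9.4}])

```text
time: 2.3
eef_pos: [0.6091, 0.0775, 0.2053]
tcp_rot: [-0.228, -3.133, -0.0]
ft_force: [-0.5, 0.1, 0.1]
gripper_width: 0.094
finger_force: 0.0
```

```bash
python3 snap.py fx1
```

```text
2.3 [0.6091 0.0775 0.2053] yawx 2.9963 0.09397763571985904 [-0.5  0.1  0.1]
```

>>> arm_command(series=[{"travel": [-13.7,-36.5,-6],"roll": 0.38,"gripper": 9.4},{"travel": [-13.7,-36.5,-6],"roll": 0.38,"gripper": 9.4},{"travel": [-13.7,-36.5,-6],"roll": 0.38,"gripper": 9.4},{"travel": [-13.7,-36.5,-6],"roll": 0.38,"gripper": 9.4},{"travel": [-13.7,-36.5,-6],"roll": 0.38,"gripper": 9.4},{"travel": [-13.7,-36.5,-6],"roll": 0.38,"gripper": 9.4},{"travel": [-13.7,-36.5,-6],"roll": 0.38,"gripper": 9.4},{"travel": [-13.7,-36.5,-6],"roll": 0.38,"gripper": 9.4},{"travel": [-13.7,-36.5,-6],"roll": 0.38,"gripper": 9.4}])

```text
time: 3.48
eef_pos: [0.4731, -0.2869, 0.1457]
tcp_rot: [-0.369, 3.12, 0.0]
ft_force: [0.9, -0.1, -0.5]
gripper_width: 0.0939
finger_force: 0.0
```

```bash
python3 snap.py sp1; python3 - <<'E'
import cv2,numpy as np
f=cv2.resize(cv2.imread('pics/fx1.png')[:270,130:390],(800,831)[0:2] and (560,582),interpolation=cv2.INTER_CUBIC)
s=cv2.imread('pics/sp1.png')[90:290,190:330]
s=cv2.resize(s,(240,343),interpolation=cv2.INTER_CUBIC)
m=np.zeros((582,800,3),np.uint8);m[:,:560]=f;m[:343,560:]=s;cv2.imwrite('pics/m2.png',m)
E
```

```text
3.475 [ 0.4731 -0.2869  0.1457] yawx -2.9059 0.0939104147496863 [ 0.9 -0.1 -0.5]
```

View pics/m2.png

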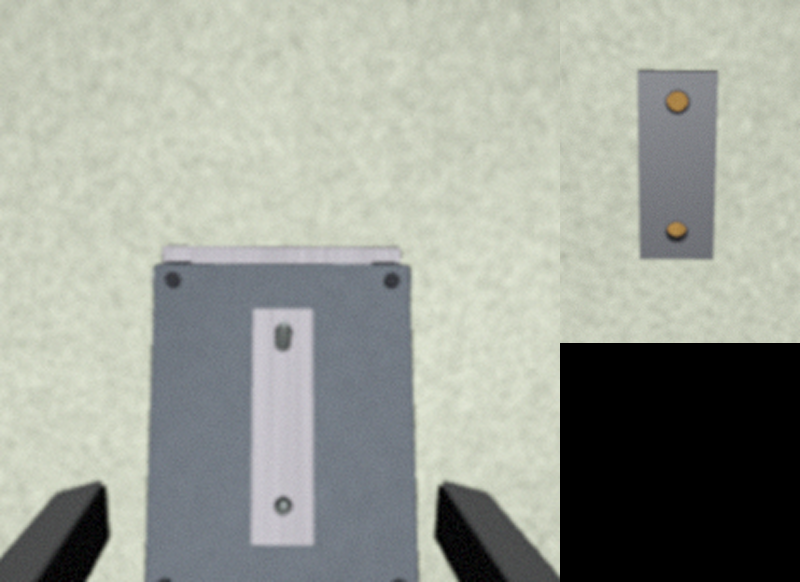

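The left panel shows the fixture: pin_low's tip at (283,326), pin_high seen end-on at (283,505), and the bar's corners at about (252,309) to (314,545). The right panel shows the spacer with holes at (677,101) and (677,230). Next I'll refine these with masks.

```bash
cat > quad.py <<'E'
from h import *
def quad(mask,seed):
    k,l=cv2.connectedComponents(mask.astype(np.uint8)); m=(l==l[seed[1],seed[0]]).astype(np.uint8)
    cs=cv2.findContours(m,cv2.RETR_EXTERNAL,cv2.CHAIN_APPROX_NONE)[0]; c=max(cs,key=cv2.contourArea)
    h=cv2.convexHull(c)
    q=cv2.minAreaRect(h)
    a=cv2.approxPolyDP(h,.04*cv2.arcLength(h,True),True).reshape(-1,2).astype(float)
    # refine: fit lines to contour pts nearest to each side, away from the corners
    P=c.reshape(-1,2).astype(float); L=[]
    for i in range(len(a)):
        p,r=a[i],a[(i+1)%len(a)]; d=(r-p)/np.linalg.norm(r-p); n=np.array([-d[1],d[0]])
        t=(P-p)@d/np.linalg.norm(r-p); s=abs((P-p)@n); S=P[(t>.12)&(t<.88)&(s<2.5)]
        vx,vy,x,y=cv2.fitLine(S.astype(np.float32),cv2.DIST_HUBER,0,.01,.01).ravel(); L.append((vx,vy,x,y))
    out=[]
    for i in range(len(a)):
        v1=L[i-1];v2=L[i]; A=np.array([[v1[0],-v2[0]],[v1[1],-v2[1]]]); s=np.linalg.solve(A,[v2[2]-v1[2],v2[3]-v1[3]]); out.append([v1[2]+s[0]*v1[0],v1[3]+s[0]*v1[1]])
    return np.array(out)
E
python3 - <<'E'
from quad import *; import pickle
st,c=pickle.load(open("sp1.pkl","rb")); im=cv2.GaussianBlur(c["img"],(3,3),0).astype(int)
print("spacer px",im[180,258],"table",im[180,215],"edge",im[180,230:242].mean(1).round())
q=quad(im.mean(2)<(im[180,258].mean()+im[180,215].mean())/2,(258,185)); X=onz(c,q,.03,st); print(q.round(1),X.round(4),"mid",X.mean(0))
print([np.linalg.norm(X[i]-X[i-1]).round(4) for i in range(4)])
px=[[190+(u-560)/1.714-.3,90+v/1.715-.3] for u,v in((677,101),(677,230.5))]
H=onz(c,px,.03,st);print("holes",H,H.mean(0),np.linalg.norm(H[0]-H[1]),"yaw",np.arctan2(*(H[0]-H[1])[[1,0]]))
st,c=pickle.load(open("ad1.pkl","rb")); im=cv2.GaussianBlur(c["img"],(3,3),0).astype(int)
print("ad px",im[148,245],im[148,220])
o=(im[...,2]-im[...,0]>50).astype(np.uint8); n,l,s,ce=cv2.connectedComponentsWithStats(o)
ce=[(ce[i].round(1),s[i,4]) for i in range(1,n) if s[i,4]>8 and 230<ce[i][0]<290 and 120<ce[i][1]<240]; print(ce)
h=np.array([e[0] for e in ce if e[1]>25]); H=onz(c,h[[0,-1]],.023,st);print("adholes",H,H.mean(0),np.linalg.norm(H[0]-H[1]),"yaw",np.arctan2(*(H[0]-H[1])[[1,0]]))
st,c=pickle.load(open("fx1.pkl","rb")); im=cv2.GaussianBlur(c["img"],(3,3),0).astype(int)
px=lambda u,v:(130+u/2.1538-.3,v/2.1556-.3)
s=px(283,430);s=(int(s[0]),int(s[1]));o=px(200,430);th=(im[s[1],s[0]].mean()+im[int(o[1]),int(o[0])].mean())/2
m=im.mean(2)>th
q=quad(m,s);print("bar px",q.round(1))
z=np.where(q[:,1]<q[:,1].mean(),.086-.0224,.086+.0224); p,d=ray(c,q,st); X=p+d*((z-p[2])/d[:,2])[:,None]
print(X.round(4),X.mean(0),[np.linalg.norm(X[i]-X[i-1]).round(4) for i in range(4)])
lo=X[z<.086].mean(0);hi=X[z>.086].mean(0);yaw=np.arctan2(*(hi-lo)[[1,0]]);print("yaw",yaw)
S=X.mean(0);t=np.radians(24);ex=np.array([np.cos(t)*np.cos(yaw),np.cos(t)*np.sin(yaw),np.sin(t)]);ez=np.array([-np.sin(t)*np.cos(yaw),-np.sin(t)*np.sin(yaw),np.cos(t)])
for xx in(-.038,.038):
    T=S+xx*ex+.032*ez; print("pin tip pred",T.round(4),"px",(proj(c,T,st)[0]+[.3-130,.3])*2.155)
# from tips
for (u,v),z in(((283,327),.1),((283,505),.131)): print("tip ray",onz(c,[px(u,v)],z,st))
np.savez("fix.npz",S=S,yaw=yaw,ex=ex,ez=ez)
import pickle as pk
t=pk.load(open("d0.pkl","rb"))["top"];
for xx in(-.038,.038): print("top px",proj(t,S+xx*ex+.032*ez))
E
```

```text
spacer px [132 128 126] table [189 206 201] edge [196. 193. 191. 188. 180. 163. 145. 133. 130. 130. 130. 130.]
[[236.  131. ]
 [281.4 131. ]
 [278.5 240. ]
 [236.  240. ]] [[ 0.4226 -0.3169  0.03  ]
 [ 0.4127 -0.2757  0.03  ]
 [ 0.5193 -0.2509  0.03  ]
 [ 0.5293 -0.2932  0.03  ]] mid [ 0.47097987 -0.2841718   0.03      ]
[np.float64(0.1094), np.float64(0.0423), np.float64(0.1094), np.float64(0.0434)]
holes [[ 0.43374434 -0.29316232  0.03      ]
 [ 0.50732782 -0.27540715  0.03      ]] [ 0.47053608 -0.28428473  0.03      ] 0.07569527841247195 yaw -2.904825515391861
ad px [180 173 175] [176 193 189]
[(array([257.6, 150.7]), np.int32(79)), (array([253.2, 177.1]), np.int32(42)), (array([263.3, 176.9]), np.int32(43)), (array([253.8, 186.8]), np.int32(44)), (array([263.8, 186.7]), np.int32(42)), (array([254. , 196.1]), np.int32(43)), (array([264., 196.]), np.int32(45)), (array([254.2, 205.8]), np.int32(40)), (array([264.2, 205.5]), np.int32(40)), (array([259.3, 218.4]), np.int32(61))]
adholes [[0.46191958 0.28953981 0.023     ]
 [0.53588088 0.27156418 0.023     ]] [0.49890023 0.28055199 0.023     ] 0.07611436956571954 yaw 2.9031742659443966
bar px [[273.8 143. ]
 [274.5 252. ]
 [247.  252. ]
 [247.  143. ]]
[[0.5694 0.1031 0.0636]
 [0.6683 0.0883 0.1084]
 [0.6644 0.062  0.1084]
 [0.5655 0.0761 0.0636]] [0.6169116  0.08236902 0.086     ] [np.float64(0.0274), np.float64(0.1096), np.float64(0.0266), np.float64(0.1096)]
yaw -0.145185745726673
pin tip pred [0.5697 0.0893 0.0998] px [282.85554605 322.83493498]
pin tip pred [0.6384 0.0792 0.1307] px [283.49425172 503.91831612]
tip ray [[0.57138042 0.08915746 0.1       ]]
tip ray [[0.63864122 0.07904989 0.131     ]]
top px [[210.58850177 179.20960401]]
top px [[213.58317876 156.3046096 ]]
```

The measurements fit the given sizes: hole spacings are 75.7 and 76.1 mm, and the pin tips predicted from the bar match their pixels to within about 1 mm. The tool can't tilt, so I'll grip the long edges. The plate can then swivel in the pads when it is pressed onto both pin tips, and it should come to rest at the deck's 24°. Spacer grasp first.

>>> arm_command(force=12, series=[{"travel": [-0.24,0.26,-6],"roll": 0,"gripper": 9.4},{"travel": [-0.24,0.26,-11],"roll": 0,"gripper": 9.4},{"travel": [-0.24,0.26,-13.5],"roll": 0,"gripper": 9.4},{"travel": [-0.24,0.26,-13.5],"roll": 0,"gripper": 9.4},{"travel": [-0.24,0.26,-13.5],"roll": 0,"gripper": 4},{"travel": [-0.24,0.26,-13.5],"roll": 0,"gripper": 4},{"travel": [-0.24,0.26,-13.5],"roll": 0,"gripper": 4},{"travel": [-0.24,0.26,-13.5],"roll": 0,"gripper": 4},{"travel": [-0.24,0.26,-13.5],"roll": 0,"gripper": 4},{"travel": [-0.24,0.26,-11],"roll": 0,"gripper": 4},{"travel": [-0.24,0.26,-6],"roll": 0,"gripper": 4},{"travel": [-0.24,0.26,0],"roll": 0,"gripper": 4},{"travel": [-0.24,0.26,2],"roll": 0,"gripper": 4},{"travel": [-0.24,0.26,2],"roll": 0,"gripper": 4}])

```text
time: 5.28
eef_pos: [0.4705, -0.286, 0.1666]
tcp_rot: [-0.367, 3.118, -0.003]
ft_force: [0.7, 0.4, -0.5]
gripper_width: 0.0437
finger_force: 12.0
```

```bash
python3 snap.py sp2; python3 - <<'E'
from quad import *; import pickle
st,c=pickle.load(open("sp2.pkl","rb")); im=cv2.GaussianBlur(c["img"],(3,3),0)
cv2.imwrite("pics/sp2c.png",cv2.resize(c["img"][80:330,130:400],(648,600),interpolation=cv2.INTER_CUBIC))
M=R.from_rotvec(st["tcp_rot"]).as_matrix()
# predicted hole px for level plate, top face 20 mm behind TCP
for x in(-.038,.038): print(proj(c,st["eef_pos"]+M@[x,0,-.020],st))
E
```

```text
5.275 [ 0.4705 -0.286   0.1666] yawx -2.9074 0.04371055141287627 [ 0.7  0.4 -0.5]
[[254.21950897 308.00724501]]
[[253.91166351 182.79831302]]
```

View pics/sp2c.png

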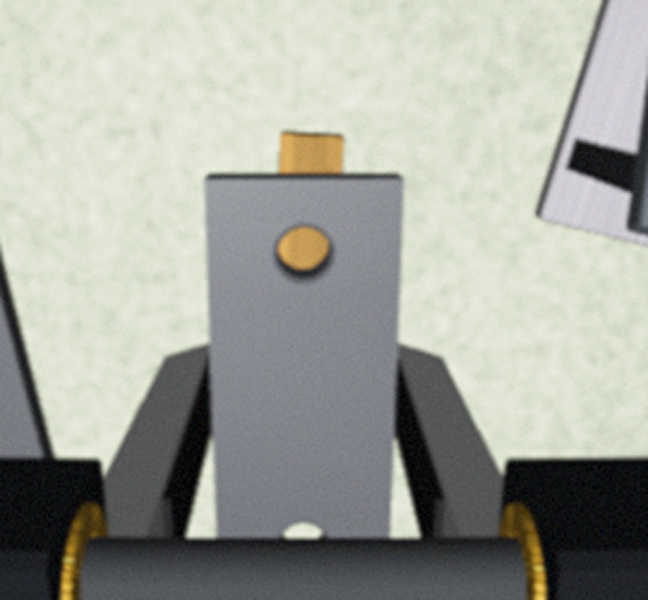

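The spacer is held level and centred between the fingers, with its low-end hole at crop (304,250). The wrist camera reads about 1.4 mm too far in +y and 0.7 mm too far in +x, so I'll correct for that when moving above the pins.

>>> arm_command(series=[{"travel": [11.96,37.1,0],"roll": -0.38,"gripper": 4},{"travel": [11.96,37.1,0],"roll": -0.38,"gripper": 4},{"travel": [11.96,37.1,0],"roll": -0.38,"gripper": 4},{"travel": [11.96,37.1,0],"roll": -0.38,"gripper": 4},{"travel": [11.96,37.1,0],"roll": -0.38,"gripper": 4},{"travel": [11.96,37.1,0],"roll": -0.38,"gripper": 4},{"travel": [11.96,37.1,0],"roll": -0.38,"gripper": 4},{"travel": [11.96,37.1,-2],"roll": -0.38,"gripper": 4},{"travel": [11.96,37.1,-3],"roll": -0.38,"gripper": 4},{"travel": [11.96,37.1,-3],"roll": -0.38,"gripper": 4},{"travel": [11.96,37.1,-3],"roll": -0.38,"gripper": 4}])

```text
time: 6.7
eef_pos: [0.5898, 0.0849, 0.1357]
tcp_rot: [0.23, 3.133, 0.0]
ft_force: [0.2, -0.2, -0.1]
gripper_width: 0.0437
finger_force: 12.0
```

>>> arm_command(series=[{"travel": [0,0,-0.5],"roll": 0,"gripper": 4},{"travel": [0,0,-1],"roll": 0,"gripper": 4},{"travel": [0,0,-1.5],"roll": 0,"gripper": 4},{"travel": [0,0,-2],"roll": 0,"gripper": 4},{"travel": [0,0,-2.5],"roll": 0,"gripper": 4},{"travel": [0,0,-2.5],"roll": 0,"gripper": 4}])

```text
time: 7.45
eef_pos: [0.5895, 0.0853, 0.11]
tcp_rot: [-0.229, -3.133, 0.0]
ft_force: [0.3, 0.4, -0.3]
gripper_width: 0.0444
finger_force: 12.0
```

```bash
python3 snap.py t1; python3 snap.py t1s scene; python3 - <<'E'
import cv2,numpy as np
a=cv2.resize(cv2.imread("pics/t1.png")[60:330,130:390],(385,400),interpolation=cv2.INTER_CUBIC)
b=cv2.resize(cv2.imread("pics/t1s.png")[110:240,225:355],(400,400),interpolation=cv2.INTER_CUBIC)
cv2.imwrite("pics/t1m.png",np.hstack([a,b]))
E
```

```text
7.45 [0.5895 0.0853 0.11  ] yawx 2.9959 0.044356096569064474 [ 0.3  0.4 -0.3]
7.5 [0.5896 0.0853 0.1102] yawx 2.9958 0.04399157946310994 [-1.3  0.4 -1.1]
```

View pics/t1m.png

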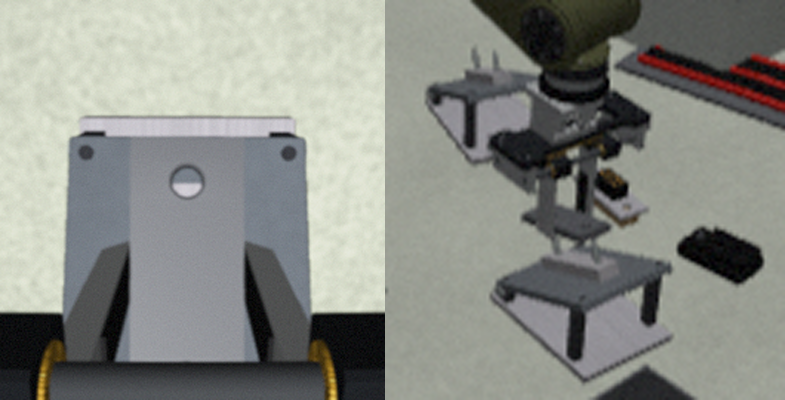

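The spacer's low end looks narrower than before (about 78 px, was 81), so it is starting to tilt on pin_high as planned. The scene view shows both pins just under it. I'll keep lowering until it rests on both tips.

>>> arm_command(series=[{"travel": [0,0,-0.4],"roll": 0,"gripper": 4},{"travel": [0,0,-0.8],"roll": 0,"gripper": 4},{"travel": [0,0,-1.1],"roll": 0,"gripper": 4},{"travel": [0,0,-1.3],"roll": 0,"gripper": 4},{"travel": [0,0,-1.3],"roll": 0,"gripper": 4}])

```text
time: 8.18
eef_pos: [0.5909, 0.0852, 0.0992]
tcp_rot: [0.229, 3.129, 0.001]
ft_force: [0.5, -0.3, 14.7]
gripper_width: 0.0438
finger_force: 12.0
```

```bash
python3 snap.py t2; python3 snap.py t2s scene; python3 - <<'E'
import cv2,numpy as np,pickle
from h import *
a=cv2.resize(cv2.imread("pics/t2.png")[60:330,130:390],(385,400),interpolation=cv2.INTER_CUBIC)
b=cv2.resize(cv2.imread("pics/t2s.png")[125:215,240:330],(400,400),interpolation=cv2.INTER_CUBIC)
cv2.imwrite("pics/t2m.png",np.hstack([a,b]))
F=np.load("fix.npz");S,ex,ez=F["S"],F["ex"],F["ez"]
st,c=pickle.load(open("t2.pkl","rb")); C=S-.013*ex+.037*ez
M=np.c_[ex,np.cross(ez,ex),ez]
P=[C+M@p for p in([-.038,0,.005],[-.055,-.022,.005],[-.055,.022,.005])]
print("pred crop px at 24deg",((proj(c,P,st)-[130,60])/.6753).round(1))
E
```

```text
8.175 [0.5909 0.0852 0.0992] yawx 2.9957 0.043812925507816854 [ 0.5 -0.3 14.7]
8.225 [0.5909 0.0852 0.0993] yawx 2.9957 0.04413581328310199 [-0.5 -0.4 14.5]
pred crop px at 24deg [[185.5 175.3]
 [129.5 133. ]
 [241.4 132.8]]
```

View pics/t2m.png

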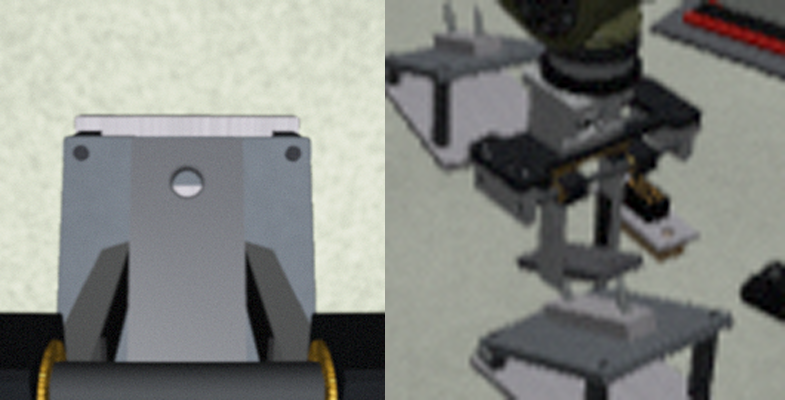

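The wrist force is 14.7 N and the plate's sides now run slightly wider away from the end, so it is on both pin tips at about the deck angle. It sits roughly 10 mm downhill of the pins, with the low hole at (187,183). I'll lift along the pins, shift uphill and look through the hole.

>>> arm_command(series=[{"travel": [-0.1,0,0.7],"roll": 0,"gripper": 4},{"travel": [0.3,-0.1,0.9],"roll": 0,"gripper": 4},{"travel": [0.88,-0.18,1.1],"roll": 0,"gripper": 4},{"travel": [0.88,-0.18,1.1],"roll": 0,"gripper": 4},{"travel": [0.88,-0.18,1.1],"roll": 0,"gripper": 4}])

```text
time: 8.9
eef_pos: [0.5984, 0.0835, 0.1081]
tcp_rot: [-0.229, -3.133, 0.0]
ft_force: [-0.1, 0.2, 0.1]
gripper_width: 0.0435
finger_force: 12.0
```

```bash
python3 snap.py t3; python3 - <<'E'
import cv2,numpy as np,pickle
from h import *
cv2.imwrite("pics/t3m.png",cv2.resize(cv2.imread("pics/t3.png")[130:250,190:350],(800,600),interpolation=cv2.INTER_CUBIC))
F=np.load("fix.npz");S,ex,ez=F["S"],F["ex"],F["ez"]
st,c=pickle.load(open("t3.pkl","rb"))
f=lambda P:((proj(c,P,st)-[190,130])*5).round(1)
M=np.c_[ex,np.cross(ez,ex),ez]
C=S+.042*ez
print("pred hole if centred",f([C+M@p for p in([-.038,0,.005],[-.055,-.022,.005],[-.055,.022,.005])]),"pin tip, base",f([S-.038*ex+.032*ez,S-.038*ex]))
E
```

```text
8.9 [0.5984 0.0835 0.1081] yawx 2.9958 0.04347016093669775 [-0.1  0.2  0.1]
pred hole if centred [[331.7 262. ]
 [142.4 118.8]
 [520.6 118.3]] pin tip, base [[331.6 285.3]
 [331.3 324.8]]
```

View pics/t3m.png

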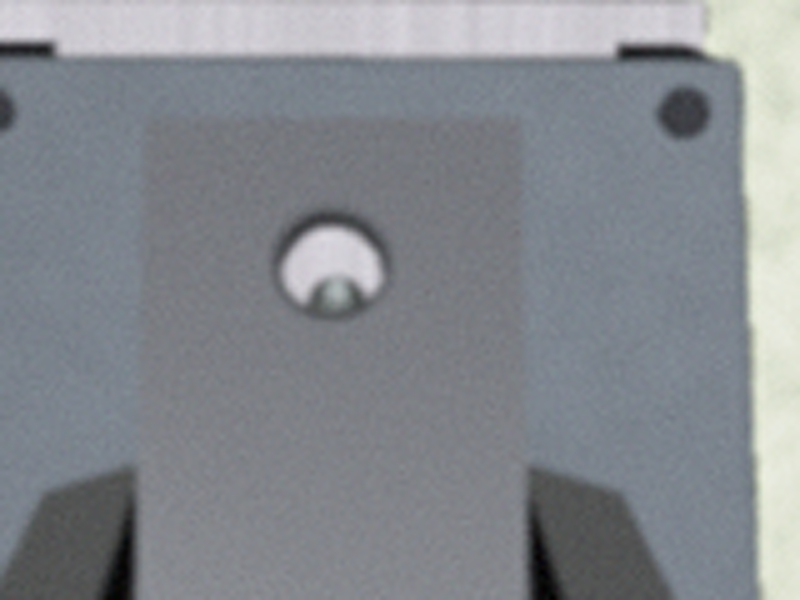

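The low hole is centred at (332,265) with the pin_low tip visible in it at (337,290). The plate's corners match the 24° prediction almost exactly. I'll nudge 0.6 mm and lower along the pin axis.

>>> arm_command(series=[{"travel": [0.26,0.02,-0.46],"roll": 0,"gripper": 4},{"travel": [0.46,-0.01,-0.91],"roll": 0,"gripper": 4},{"travel": [0.66,-0.04,-1.37],"roll": 0,"gripper": 4},{"travel": [0.87,-0.07,-1.83],"roll": 0,"gripper": 4},{"travel": [1.07,-0.1,-2.28],"roll": 0,"gripper": 4},{"travel": [1.27,-0.13,-2.74],"roll": 0,"gripper": 4},{"travel": [1.27,-0.13,-2.74],"roll": 0,"gripper": 4}])

```text
time: 9.82
eef_pos: [0.6111, 0.0821, 0.0806]
tcp_rot: [-0.229, -3.133, 0.0]
ft_force: [-1.1, 0.5, -0.7]
gripper_width: 0.0437
finger_force: 12.0
```

>>> arm_command(force=6, series=[{"travel": [0.12,-0.02,-0.27],"roll": 0,"gripper": 4},{"travel": [0.24,-0.03,-0.55],"roll": 0,"gripper": 4},{"travel": [0.3,-0.05,-0.68],"roll": 0,"gripper": 4},{"travel": [0.34,-0.05,-0.78],"roll": 0,"gripper": 4},{"travel": [0.34,-0.05,-0.78],"roll": 0,"gripper": 4}])

```text
time: 10.45
eef_pos: [0.6148, 0.0817, 0.0739]
tcp_rot: [0.229, 3.132, 0.0]
ft_force: [-2.1, -0.4, 6.7]
gripper_width: 0.0443
finger_force: 6.0
```

>>> arm_command(series=[{"travel": [0.34,-0.05,-0.1],"roll": 0,"gripper": 6.5},{"travel": [0,0,0],"roll": 0,"gripper": 7},{"travel": [0,0,0],"roll": 0,"gripper": 7.5},{"travel": [0,0,5],"roll": 0,"gripper": 7.5},{"travel": [-2,0,10],"roll": 0,"gripper": 7.5},{"travel": [-2,0,12],"roll": 0,"gripper": 7.5},{"travel": [-2,0,12],"roll": 0,"gripper": 7.5}])

```text
time: 11.32
eef_pos: [0.595, 0.0817, 0.1946]
tcp_rot: [0.229, 3.13, 0.001]
ft_force: [0.9, 0.4, -0.8]
gripper_width: 0.0749
finger_force: 0.0
```

```bash
python3 snap.py t4; python3 - <<'E'
import cv2,numpy as np,pickle
from h import *
cv2.imwrite("pics/t4m.png",cv2.resize(cv2.imread("pics/t4.png")[90:300,150:360],(600,600),interpolation=cv2.INTER_CUBIC))
F=np.load("fix.npz");S,ex,ez=F["S"],F["ex"],F["ez"]
st,c=pickle.load(open("t4.pkl","rb"))
M=np.c_[ex,np.cross(ez,ex),ez]
f=lambda P:((proj(c,P,st)-[150,90])*600/210).round(1)
print("home corners",f([S+M@[a*.055,b*.022,.010] for a,b in((-1,-1),(-1,1),(1,1),(1,-1))]),"holes",f([S+M@[a*.038,0,.010] for a in(-1,1)]))
E
```

```text
11.325 [0.595  0.0817 0.1946] yawx 2.9958 0.07489397555956129 [ 0.9  0.4 -0.8]
home corners [[244.5 186.5]
 [374.4 186.3]
 [378.9 518.9]
 [241.8 519.1]] holes [[309.6 235.4]
 [310.2 465.4]]
```

View pics/t4m.png

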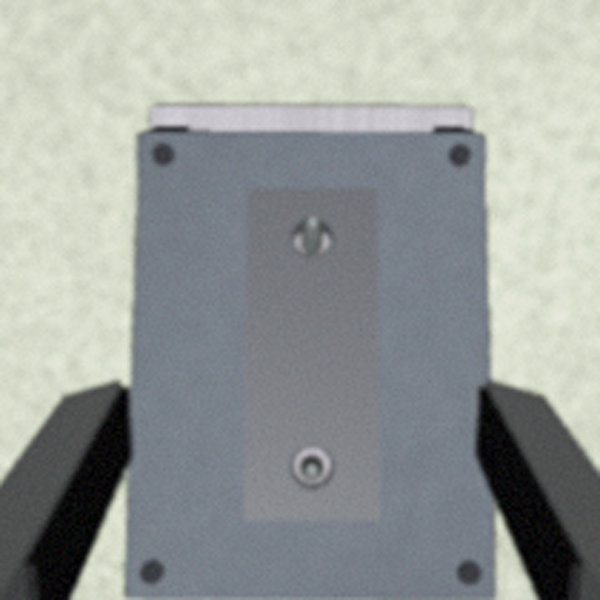

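The spacer is home. Its corners are at about (247,187), (377,187), (380,519) and (244,519), against predicted (245,187), (374,186), (379,519) and (242,519), and both pins come through the holes. That was my tenth picture, so from here I work from numbers. Adapter next.

>>> arm_command(force=12, series=[{"travel": [-9.63,19.8,0],"roll": -0.093,"gripper": 7.5},{"travel": [-9.63,19.8,0],"roll": -0.093,"gripper": 7.5},{"travel": [-9.63,19.8,0],"roll": -0.093,"gripper": 7.5},{"travel": [-9.63,19.8,-4],"roll": -0.093,"gripper": 7.5},{"travel": [-9.63,19.8,-8],"roll": -0.093,"gripper": 7.5},{"travel": [-9.63,19.8,-8],"roll": -0.093,"gripper": 7.5},{"travel": [-9.63,19.8,-8],"roll": -0.093,"gripper": 7.5}])

```text
time: 12.25
eef_pos: [0.4988, 0.2795, 0.1141]
tcp_rot: [0.375, 3.119, 0.0]
ft_force: [0.6, 0.2, -0.4]
gripper_width: 0.0749
finger_force: 0.0
```

```bash
python3 snap.py ad2; cat > holes.py <<'E'
import sys,pickle
from h import *
n,z=sys.argv[1],float(sys.argv[2])
st,c=pickle.load(open(n+".pkl","rb")); im=cv2.GaussianBlur(c["img"],(3,3),0).astype(int)
o=(im[...,2]-im[...,0]>50).astype(np.uint8); k,l,s,ce=cv2.connectedComponentsWithStats(o)
for i in range(1,k):
    if s[i,4]>25: print(ce[i].round(1),s[i].tolist(),onz(c,[ce[i]],z,st)[0].round(4))
E
python3 holes.py ad2 .023
```

```text
12.25 [0.4988 0.2795 0.1141] yawx 2.9022 0.07489349326094247 [ 0.6  0.2 -0.4]
[255.5 154.5] [250, 149, 12, 12, 120] [0.462  0.2896 0.023 ]
[249.4 187.4] [246, 184, 8, 8, 63] [0.4894 0.2773 0.023 ]
[261.6 187.4] [258, 184, 8, 8, 61] [0.4919 0.2878 0.023 ]
[249.5 199.4] [246, 196, 8, 8, 62] [0.5001 0.2747 0.023 ]
[261.6 199.4] [258, 196, 8, 8, 60] [0.5027 0.2853 0.023 ]
[249.5 210.6] [246, 207, 8, 8, 62] [0.5105 0.2721 0.023 ]
[261.5 210.6] [258, 207, 8, 8, 62] [0.5131 0.2827 0.023 ]
[249.4 222.4] [246, 219, 8, 8, 61] [0.5215 0.2693 0.023 ]
[261.4 222.4] [258, 219, 8, 8, 61] [0.5242 0.28   0.023 ]
[255.6 236. ] [250, 232, 12, 9, 82] [0.5359 0.2716 0.023 ]
[400.1 295.7] [397, 290, 8, 12, 66] [0.634  0.3971 0.023 ]
[ 95.2 324.4] [90, 295, 14, 55, 366] [0.5934 0.0854 0.023 ]
[415.2 326.4] [404, 294, 19, 57, 468] [0.6754 0.4091 0.023 ]
```

>>> arm_command(force=12, series=[{"travel": [0,0,-5.5],"roll": 0,"gripper": 7.5},{"travel": [0,0,-9],"roll": 0,"gripper": 7.5},{"travel": [0,0,-10.3],"roll": 0,"gripper": 7.5},{"travel": [0,0,-10.3],"roll": 0,"gripper": 7.5},{"travel": [0,0,-10.3],"roll": 0,"gripper": 4},{"travel": [0,0,-10.3],"roll": 0,"gripper": 4},{"travel": [0,0,-10.3],"roll": 0,"gripper": 4},{"travel": [0,0,-10.3],"roll": 0,"gripper": 4},{"travel": [0,0,-9],"roll": 0,"gripper": 4},{"travel": [0,0,-5],"roll": 0,"gripper": 4},{"travel": [0,0,0],"roll": 0,"gripper": 4},{"travel": [0,0,5],"roll": 0,"gripper": 4},{"travel": [0,0,5],"roll": 0,"gripper": 4},{"travel": [0,0,5],"roll": 0,"gripper": 4}])

```text
time: 14.05
eef_pos: [0.4978, 0.2795, 0.1628]
tcp_rot: [-0.374, -3.118, 0.001]
ft_force: [-0.0, 0.4, -1.6]
gripper_width: 0.0435
finger_force: 12.0
```

```bash
python3 snap.py ad3; cat > held.py <<'E'
import sys,pickle
from h import *
from scipy.optimize import least_squares
# tilt of the held adapter from its 8 gold contacts/hole pixels: contacts known relative to plate from level view ad2
st,c=pickle.load(open("ad2.pkl","rb"))
def gold(c):
    im=cv2.GaussianBlur(c["img"],(3,3),0).astype(int); k,l,s,ce=cv2.connectedComponentsWithStats((im[...,2]-im[...,0]>50).astype(np.uint8))
    g=np.array([ce[i] for i in range(1,k) if 15<s[i,4]<110 and s[i,2]<=14 and s[i,3]<=14 and 215<ce[i][0]<300 and 140<ce[i][1]<300 ])
    return g
g=np.array([[249.4,187.4],[261.6,187.4],[249.5,199.4],[261.6,199.4],[249.5,210.6],[261.5,210.6],[249.4,222.4],[261.4,222.4]])
M=R.from_rotvec(st["tcp_rot"]).as_matrix()
A=(onz(c,g,.048,st)-[.4990,.2806,.023])@M   # in plate frame, tool axes, rel. plate middle
if __name__=="__main__":
    print(A.round(4).tolist())
    st,c=pickle.load(open(sys.argv[1]+".pkl","rb")); q=gold(c); print(q.round(1).tolist())
    M=R.from_rotvec(st["tcp_rot"]).as_matrix()
    if len(q)>=8:
        q=q[:8]; q=q[np.lexsort((q[:,0],(q[:,1]/5).round()))]
        def P(v): return st["eef_pos"]+(R.from_euler("y",v[3]).apply(A)+v[:3])@M.T
        r=least_squares(lambda v:(proj(c,P(v),st)-q).ravel(),[0,0,-.013,0]); print("dx,dy,dz,tilt",r.x.round(4),np.degrees(r.x[3]),"rms px",np.sqrt(np.mean(r.fun**2)))
E
python3 held.py ad3; python3 holes.py ad3 .18
```

```text
14.05 [0.4978 0.2795 0.1628] yawx 2.9028 0.04352235463729187 [-0.   0.4 -1.6]
[[0.0148, -0.005, -0.025], [0.0148, 0.0049, -0.025], [0.0047, -0.0049, -0.025], [0.0047, 0.005, -0.025], [-0.005, -0.005, -0.025], [-0.005, 0.0049, -0.025], [-0.0153, -0.0052, -0.025], [-0.0153, 0.0049, -0.025]]
[]
[254.1 141.1] [241, 133, 28, 18, 456] [0.4397 0.2941 0.18  ]
[255.9 181.2] [246, 172, 21, 19, 314] [0.4605 0.29   0.18  ]
[245.6 238.9] [239, 233, 14, 13, 176] [0.4913 0.2765 0.18  ]
[266.2 238.9] [260, 233, 14, 13, 172] [0.494  0.2877 0.18  ]
[245.8 257.5] [239, 252, 14, 12, 161] [0.5024 0.2738 0.18  ]
[265.8 257.5] [259, 252, 14, 12, 161] [0.5051 0.2849 0.18  ]
[246.  275.5] [240, 270, 13, 12, 155] [0.5136 0.2711 0.18  ]
[265.7 275.5] [259, 270, 14, 12, 160] [0.5163 0.2822 0.18  ]
[246.  292.5] [240, 287, 13, 12, 151] [0.5246 0.2683 0.18  ]
[265.5 292.6] [259, 287, 14, 12, 157] [0.5274 0.2795 0.18  ]
[161.2 322.8] [155, 291, 18, 61, 486] [0.5333 0.2121 0.18  ]
[350.1 322. ] [339, 291, 19, 61, 545] [0.5604 0.3253 0.18  ]
[301.4 377.1] [118, 365, 328, 19, 3023] [0.5952 0.2878 0.18  ]
```

```bash
sed -i 's/15<s\[i,4\]<110 and s\[i,2\]<=14/110<s[i,4]<250 and s[i,2]<=16/; s/s\[i,3\]<=14 and 215<ce\[i\]\[0\]<300 and 140<ce\[i\]\[1\]<300/s[i,3]<=16 and 215<ce[i][0]<300 and 190<ce[i][1]<320/' held.py; python3 held.py ad3
```

```text
[[0.0148, -0.005, -0.025], [0.0148, 0.0049, -0.025], [0.0047, -0.0049, -0.025], [0.0047, 0.005, -0.025], [-0.005, -0.005, -0.025], [-0.005, 0.0049, -0.025], [-0.0153, -0.0052, -0.025], [-0.0153, 0.0049, -0.025]]
[[245.6, 238.9], [266.2, 238.9], [245.8, 257.5], [265.8, 257.5], [246.0, 275.5], [265.7, 275.5], [246.0, 292.5], [265.5, 292.6]]
dx,dy,dz,tilt [ 0.0013  0.0013 -0.0148  0.0222] 1.2698435688412684 rms px 0.23117304417657447
```

>>> arm_command(series=[{"travel": [9.33,-19.4,0],"roll": 0.093,"gripper": 4},{"travel": [9.33,-19.4,0],"roll": 0.093,"gripper": 4},{"travel": [9.33,-19.4,0],"roll": 0.093,"gripper": 4},{"travel": [9.33,-19.4,0],"roll": 0.093,"gripper": 4},{"travel": [9.33,-19.4,0],"roll": 0.093,"gripper": 4},{"travel": [9.33,-19.4,-2],"roll": 0.093,"gripper": 4},{"travel": [9.33,-19.4,-3],"roll": 0.093,"gripper": 4},{"travel": [9.33,-19.4,-3.5],"roll": 0.093,"gripper": 4},{"travel": [9.33,-19.4,-4],"roll": 0.093,"gripper": 4},{"travel": [9.33,-19.4,-4.5],"roll": 0.093,"gripper": 4},{"travel": [9.33,-19.4,-5],"roll": 0.093,"gripper": 4},{"travel": [9.33,-19.4,-5.5],"roll": 0.093,"gripper": 4},{"travel": [9.33,-19.4,-6],"roll": 0.093,"gripper": 4},{"travel": [9.33,-19.4,-6.4],"roll": 0.093,"gripper": 4},{"travel": [9.33,-19.4,-6.4],"roll": 0.093,"gripper": 4}])

```text
time: 15.98
eef_pos: [0.5918, 0.0856, 0.0996]
tcp_rot: [0.229, 3.133, -0.0]
ft_force: [-0.5, -0.8, 5.0]
gripper_width: 0.0437
finger_force: 12.0
```

```bash
python3 snap.py ad4; python3 held.py ad4
```

```text
15.975 [0.5918 0.0856 0.0996] yawx 2.9957 0.04373937840438992 [-0.5 -0.8  5. ]
[[0.0148, -0.005, -0.025], [0.0148, 0.0049, -0.025], [0.0047, -0.0049, -0.025], [0.0047, 0.005, -0.025], [-0.005, -0.005, -0.025], [-0.005, 0.0049, -0.025], [-0.0153, -0.0052, -0.025], [-0.0153, 0.0049, -0.025]]
[[245.4, 216.8], [265.2, 216.8], [245.5, 236.5], [265.4, 236.6], [245.4, 256.6], [265.5, 256.7], [245.2, 277.4], [265.5, 277.6]]
dx,dy,dz,tilt [ 0.0008  0.0011 -0.0132 -0.3692] -21.156373727132966 rms px 0.19284492945698897
```

>>> arm_command(series=[{"travel": [0,0,-0.1],"roll": 0,"gripper": 4},{"travel": [0,0,-0.2],"roll": 0,"gripper": 4},{"travel": [0,0,-0.2],"roll": 0,"gripper": 4}])

```text
time: 16.4
eef_pos: [0.5921, 0.0856, 0.0989]
tcp_rot: [0.229, 3.131, 0.0]
ft_force: [-4.2, -1.3, 14.7]
gripper_width: 0.0437
finger_force: 12.0
```

```bash
python3 snap.py ad5; python3 held.py ad5|tail -1
```

```text
16.4 [0.5921 0.0856 0.0989] yawx 2.9957 0.04374340523317084 [-4.2 -1.3 14.7]
dx,dy,dz,tilt [ 0.0021  0.0006 -0.0138 -0.3331] -19.085317885463894 rms px 0.18147381381435684
```

>>> arm_command(series=[{"travel": [-0.1,0,0.8],"roll": 0,"gripper": 4},{"travel": [0.4,-0.06,1],"roll": 0,"gripper": 4},{"travel": [1.09,-0.12,1.2],"roll": 0,"gripper": 4},{"travel": [1.09,-0.12,1.2],"roll": 0,"gripper": 4},{"travel": [1.09,-0.12,1.2],"roll": 0,"gripper": 4}])

```text
time: 17.08
eef_pos: [0.6024, 0.0844, 0.1089]
tcp_rot: [-0.229, -3.133, 0.0]
ft_force: [0.1, 0.5, -1.7]
gripper_width: 0.0439
finger_force: 12.0
```

```bash
python3 snap.py ad6; python3 held.py ad6|tail -1; python3 - <<'E'
import pickle,sys
from held import *
F=np.load("fix.npz");S,ex,ez=F["S"],F["ex"],F["ez"]
st,c=pickle.load(open("ad6.pkl","rb")); q=gold(c); q=q[np.lexsort((q[:,0],(q[:,1]/5).round()))]
M=R.from_rotvec(st["tcp_rot"]).as_matrix()
for t in(-20,-24):
    P=lambda v:st["eef_pos"]+(R.from_euler("y",np.radians(t)).apply(A)+v)@M.T
    r=least_squares(lambda v:(proj(c,P(v),st)-q).ravel(),[0,0,-.013]); C=st["eef_pos"]+M@r.x
    print(t,r.x.round(4),"seat frame xyz mm",(np.array([(C-S)@ex,(C-S)@np.cross(ez,ex),(C-S)@ez])*1e3).round(2),np.sqrt(np.mean(r.fun**2)))
f=lambda P:proj(c,P,st).round(1).tolist()
print("pin_low tip px pred",f(S-.038*ex+.032*ez),"hole top centre at C",f(C-.038*ex+.003*ez))
# hole rim: local segmentation near predicted hole
h=np.array(f(C-.038*ex+.003*ez)[0]).round().astype(int)
g=cv2.cvtColor(c["img"],cv2.COLOR_BGR2GRAY)[h[1]-16:h[1]+17,h[0]-16:h[0]+17]
print("origin",h-16);print("\n".join(" ".join(f"{v:3d}" for v in r[::2]) for r in g[::2]))
E
```

```text
17.075 [0.6024 0.0844 0.1089] yawx 2.9958 0.0438660914288281 [ 0.1  0.5 -1.7]
dx,dy,dz,tilt [ 0.0023  0.0006 -0.0137 -0.3234] -18.531328126987223 rms px 0.15975678387683834
-20 [ 0.0016  0.0006 -0.0136] seat frame xyz mm [-2.000e-02  5.700e-01  3.996e+01] 0.1629631546412629
-24 [-0.0002  0.0006 -0.0138] seat frame xyz mm [ 1.67  0.57 39.43] 0.19416596776580575
pin_low tip px pred [[253.8, 180.8]] hole top centre at C [[254.7, 180.0]]
origin [239 164]
213 207 204 202 206 208 213 214 210 208 205 211 212 213 209 208 208
210 209 202 205 211 212 209 211 209 209 206 213 214 212 209 211 211
208 208 205 205 208 209 212 215 210 203 207 212 215 212 210 208 210
209 209 206 200 208 211 211 213 207 202 206 212 216 214 212 210 211
207 211 202 201 209 207 185 158 146 142 155 188 211 215 209 214 212
214 208 204 203 204 164 128 123 118 119 119 131 181 210 211 209 209
210 209 205 194 155 115 115 124 118 122 120 119 133 185 204 207 212
211 209 204 182 123 119 117 123 126 116 122 120 121 146 201 212 211
213 211 202 163 113 103  99 155 167 114  93 110 121 131 192 208 213
211 210 202 159 100  76  98 164 179 119  65  83 110 133 188 208 211
210 207 202 165  91  80 103 132 140 109  78  94  91 139 194 209 211
210 209 203 186 147 118 109 120 123 108 103 164 118 161 204 210 211
209 208 206 201 177 133 108 115 120 103 112 182 166 189 212 207 209
210 206 207 201 205 176 136 126 121 112 121 167 195 208 210 207 213
209 208 204 202 210 209 201 181 172 169 182 203 214 212 211 210 210
208 209 203 202 208 212 214 212 213 205 208 208 213 213 207 212 214
212 206 203 201 207 211 212 213 212 207 207 210 212 209 211 209 214
```

The pin_low tip at (254,182) lies inside the low hole, centred at (255.4,182). By parallax the plate is about 1.7 mm too far uphill and 0.6 mm too far in +y. I'll correct that and lower along the pin axis.

>>> arm_command(series=[{"travel": [-0.15,-0.05,-0.07],"roll": 0,"gripper": 4},{"travel": [0.05,-0.08,-0.53],"roll": 0,"gripper": 4},{"travel": [0.25,-0.11,-0.98],"roll": 0,"gripper": 4},{"travel": [0.45,-0.14,-1.44],"roll": 0,"gripper": 4},{"travel": [0.65,-0.17,-1.9],"roll": 0,"gripper": 4},{"travel": [0.65,-0.17,-1.9],"roll": 0,"gripper": 4}])

```text
time: 17.88
eef_pos: [0.609, 0.0827, 0.0898]
tcp_rot: [-0.229, -3.133, 0.0]
ft_force: [-0.0, 0.9, -3.0]
gripper_width: 0.0435
finger_force: 12.0
```

>>> arm_command(force=6, series=[{"travel": [0.12,-0.02,-0.27],"roll": 0,"gripper": 4},{"travel": [0.22,-0.03,-0.5],"roll": 0,"gripper": 4},{"travel": [0.28,-0.04,-0.63],"roll": 0,"gripper": 4},{"travel": [0.31,-0.05,-0.71],"roll": 0,"gripper": 4},{"travel": [0.31,-0.05,-0.71],"roll": 0,"gripper": 4}])

```text
time: 18.5
eef_pos: [0.6123, 0.0823, 0.0836]
tcp_rot: [0.229, 3.133, 0.0]
ft_force: [-1.6, -1.1, 5.6]
gripper_width: 0.0439
finger_force: 6.0
```

```bash
python3 snap.py ad7; python3 held.py ad7|tail -1
```

```text
18.5 [0.6123 0.0823 0.0836] yawx 2.9958 0.04392747486422801 [-1.6 -1.1  5.6]
dx,dy,dz,tilt [ 0.0018  0.0013 -0.0143 -0.3544] -20.30468681035432 rms px 0.2625615650077838
```

Contact came at 5.6 N with the TCP at z = 0.0836, about where home should be (0.085). Releasing and checking.

>>> arm_command(series=[{"travel": [0,0,0.1],"roll": 0,"gripper": 6.5},{"travel": [0,0,0.1],"roll": 0,"gripper": 7},{"travel": [0,0,0.1],"roll": 0,"gripper": 7.5},{"travel": [0,0,5],"roll": 0,"gripper": 7.5},{"travel": [-2,0,10],"roll": 0,"gripper": 7.5},{"travel": [-2,0,11],"roll": 0,"gripper": 7.5},{"travel": [-2,0,11],"roll": 0,"gripper": 7.5},{"travel": [-2,0,11],"roll": 0,"gripper": 7.5}])

```text
time: 19.55
eef_pos: [0.5917, 0.0822, 0.1913]
tcp_rot: [-0.229, -3.131, 0.001]
ft_force: [-0.0, 0.6, -0.2]
gripper_width: 0.0745
finger_force: 0.0
```

```bash
python3 snap.py ad8; sed -i 's/110<s/40<s/' held.py; python3 - <<'E'
import pickle
from held import *
from quad import quad
F=np.load("fix.npz");S,ex,ez=F["S"],F["ex"],F["ez"];ey=np.cross(ez,ex)
st,c=pickle.load(open("ad8.pkl","rb"))
im=cv2.GaussianBlur(c["img"],(3,3),0).astype(int);k,l,s,ce=cv2.connectedComponentsWithStats((im[...,2]-im[...,0]>50).astype(np.uint8))
q=np.array([ce[i] for i in range(1,k) if 20<s[i,4]<200 and 220<ce[i][0]<300 and ce[i][1]<310]);print("gold px",q.round(1).tolist())
f=lambda P:proj(c,P,st).round(1).tolist()
# contacts in plate frame: plate x (uphill) = -tool x
G=[S+(-a[0])*ex+a[1]*ey+(.013+.025)*ez for a in A]; print("pred gold home",f(G))
print("pred plate corners home",f([S+a*.055*ex+b*.022*ey+.016*ez for a,b in((-1,-1),(-1,1),(1,1),(1,-1))]))
P=S-.05*ex+.016*ez; u=np.array(f(P)[0]).astype(int)
g=im.mean(2); print("plate/deck grey",g[u[1],u[0]],g[u[1],u[0]-40])
try: print("plate quad",quad(g>(g[u[1],u[0]]+g[u[1],u[0]-40])/2,tuple(u)).round(1).tolist())
except Exception as e: print(e)
ref=pickle.load(open("d0.pkl","rb"))["top"]["img"]; 
from bench import viewer
t=viewer.capture("top")["img"]; d=cv2.absdiff(t,ref).max(2)
for n,u,v in(("tape",476,230),("mouse",235,234),("bin",382,178)):
    x,y=int(u/1.5),int(v/1.5); print(n,"mean diff",d[y-22:y+23,x-22:x+23].mean().round(1))
print("bg",d[60:75,350:400].mean())
E
```

```text
19.55 [0.5917 0.0822 0.1913] yawx 2.9957 0.07453097218657515 [-0.   0.6 -0.2]
gold px [[253.8, 197.3], [265.4, 197.5], [253.8, 209.1], [265.4, 209.0], [253.8, 220.9], [265.5, 220.9], [253.5, 232.9], [265.5, 232.9]]
pred gold home [[253.0, 196.9], [264.6, 196.9], [253.0, 208.7], [264.7, 208.7], [253.0, 220.1], [264.8, 220.1], [252.8, 232.5], [264.8, 232.5]]
pred plate corners home [[235.2, 158.2], [281.9, 158.1], [283.6, 278.1], [234.1, 278.2]]
plate/deck grey 205.33333333333334 124.33333333333333
plate quad [[283.0, 159.0], [283.0, 279.0], [234.8000030517578, 279.0], [236.60000610351562, 159.0]]
tape mean diff 24.9
mouse mean diff 29.0
bin mean diff 18.2
bg 18.352
```

```bash
python3 -c "
from bench import job
print(job.sign_off())"
```

```text
the job is handed in; nothing more can be done
None
```

The spacer and then the adapter (connector up) are threaded over both pins, home and released, and handed in at about 20 s. Both measured within about 1 pixel of their home positions. I didn't go near the tape, mouse or bin, though a before-and-after image check on them was too noisy to confirm it.

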